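# Third hand for a saucepan handle

## Task

The wooden handle has come off the cast-iron saucepan: pick it up, slide the socket in its steel ferrule over the iron tang on the pan's side until the ferrule's rim sits squarely against the bracket, and keep pushing it home along the tang with a steady 10 N or so (at least 5, at most 15), so that I can put the screw in. Stay there as my third hand: finish while still gripping the handle and pushing, without putting it down or letting go. Press gently enough that the pan stays where it stands and upright, and leave the screwdriver, tumbler, egg timer and pan lid alone.

Things in the scene. Friction and masses are not known exactly. Their poses are not given: they have to be found in the camera images.
- saucepan: Orange enamelled cast-iron saucepan, 180 mm across, 93 high, 3 kg, standing loose (friction holds it against a level push of up to about 20 N, then it slides). Origin: centre of underside, z up. Bracket and level tang stick out of its side along its own -x (a short helper lug at +x). The bracket's upright dark iron face, 42 wide x 34 high, is 102 mm from the origin, square to x.
- seat (a point): Centre of the bracket's face, where the tang's axis meets it, 70 mm above the pan's underside. The ferrule's rim must rest against this face. Axes as the saucepan's.
- tang_tip (a point): Centre of the tip of the dark iron tang, 34 mm from the seat along the pan's -x and at the same height. The tang is rectangular, 20 wide x 12 high mm for the 6 mm nearest the seat, then tapering to 12 x 6 mm at the tip.
- handle: Loose wooden handle, 160 mm long, 26 high, about 0.16 kg, lying flat, with a steel ferrule 40 long, 34 wide at its front end. Origin: mid-length, on its underside; x runs along it to the ferrule, z up; its axis is 13 mm above the underside. The wood is 30 wide, sides parallel from x = -45 to +40 mm, 34 near the tail (brass hanging eye). Top and underside are alike. Only the ferrule's end is open.
- socket_mouth (a point): Centre of the open mouth of the socket in the ferrule, at handle x = +80 mm on the handle's axis. The rectangular socket is 24 wide x 16 high inside and 40 mm deep, so the rim meets the bracket before the tang bottoms; fully home this point lies on the seat. A dark screw hole goes through the ferrule from top to bottom 13 mm behind the rim.
- handle_mid (a point): Point on the handle's axis at handle x = -5 mm, 85 mm behind the socket mouth: a good place to grip the wood from above across its 30 mm width, near the centre of mass (which lies about 15 mm nearer the ferrule). Mind the fixed black microwave, 270 mm high, behind the left part of the worktop: its front is at world x = 0.59 m, from y = 0.17 to 0.67 m.
- screwdriver: Bystander: screwdriver with a yellow handle, 200 mm long, 26 mm thick, lying on the worktop; origin: middle of its length on the underside, x towards its tip.
- tumbler: Bystander: clear glass tumbler, 81 mm across, 86 mm high; origin: centre of its underside.
- egg_timer: Bystander: red and white egg timer, 66 mm across, 62 mm high; origin: centre of its underside.
- pan_lid: Bystander: the saucepan's orange lid with black knob, 186 mm across, 46 mm high, lying on the chopping board at the left; origin: centre of its underside.

How it is judged:
By the outcome, as a careful person would: the job done as asked, in the order asked, and still so for the second after the job is handed in, while the arm keeps its last pose, push and grip.
It also fails if it takes over 51 s, if anything falls off the work surface, if the arm or the gripper's body presses on something with over 40 N, if the wrist force passes 120 N, or if a joint passes its speed limit or range.

## Robot

A 6-joint arm with a two-finger parallel gripper is mounted at the origin on a cart in front of the work surface, level with it; the furniture and walls round the work are solid. World frame = base frame: x ahead of the robot, y to its left, z up, the work surface at z = 0. Lengths are in m, angles in rad, forces in N, time in s.
With the tool pointing down it reaches from about 0.35 to 0.975 m from the base axis. Payload 4.9 kg.
Tool frame: the origin (TCP) lies at the very end of the fingers, on their centre line; the grasp point (between the pads) lies manip.grip_point_offset behind it (manip.grip_point_offset is the distance from the TCP to the grasp point, in m); z points along the fingers, y is the line along which they close (so a half turn about z gives the same grasp; the last joint's range is limited). The gripper opens to 85 mm and grips with 20 to 120 N. Pads are 22 mm wide; open, the fingers measure 114 mm over their backs; the gripper's body (76 mm by 85 mm) begins 54 mm behind the grasp point. The pads swing forward as they close: fully open they stand 13 mm farther back than shut.
Start: joints at [1.075, 0.053, 1.613, -0, 1.476, -0.119], TCP at [0.23, 0.581, 0.231] pointing down, gripper open.
Joint ranges: [-3.01, 3.01], [-1.01, 2.22], [0.06, 2.58], [-1.02, 4.17], [0.09, 2.62], [-3.14, 3.14]. Speed limits (rad/s): [2.57, 2.57, 3.14, 3.14, 3.14, 3.14].

## Interface

Orientations are given as a unit quaternion [w, x, y, z].
In Python, from plant import manip gives the robot as it stands.
- The arm moves only by the shell command python3 -m crank 'ROWS' [OPENING]. ROWS is JSON, a list of rows, each an object of numbers: "x", "y", "z": the shift along the tool's x, y, z in cm; "turn": the turn about the tool's z in rad. In form: [{"x": .., "y": .., "z": .., "turn": ..}, ...]. A call has 1 to 5 rows; each row shifts and turns the commanded pose from where the row before left it, along the tool's axes as they then stand; what a row does not reach is not made up. A row lasts 1/10 s, in which the tool goes at most 50 mm and 8.59 degrees, less where a joint would pass 70% of its speed; a pose out of reach is approached as far as the arm can. A call with a gripper value outside its range is refused whole. OPENING is the opening in per cent of the stroke, from 0 (shut) to 100 (fully open), set as the call begins (- or left out, the last holds). The fingers move at their own pace and stop on an object; the grip force is fixed at half the most. Time passes only in rows, so rows that do not move let the fingers close. It gives the time, the measured TCP pose, the force, the opening and the grip force at its end, in the units of the state.
- manip.state(): the state, without advancing time (a new reading comes with each control period).
- manip.grab_frame(name): name is "scene" or "top" or "wrist"; returns (picture, depth): 384x512x3 uint8, red, green, blue; 384x512 float32, m along the optical axis (not along the pixel's ray), 0 where there is no reading.
- manip.camera_model(name): a dict with "mtx" (3x3 intrinsics, pixels), "world_to_cam" (4x4, takes a point from world to camera coordinates). Camera axes: x right, y down, z forward; pixel columns grow to the right and rows downward; lengths in m; the calibration is good to about 2 mm. A picture is of the moment at which its call begins: read the wrist's pose just before it. camera_model takes no time and is no camera call; for the wrist camera it gives the pose at the moment of the call.
- manip.job_done(): hands the job in; it is judged then, once.
The state is a dict: "time": time; "joint_pos": joint angles; "joint_vel": joint speeds; "joint_efforts": joint torques, N m; "tool_pos": TCP position; "tool_rot": TCP orientation; "contact_force": force on the tool from outside, world axes, zero at the start; "ft_torque": the same for the moment, N m; "gripper_width": opening from 0.0 (shut) to 1.0 (fully open); "grasp_force": force on a finger pad.
Only numpy, scipy, OpenCV 4.12 (cv2) and the standard library are available. Lean on these libraries where they do the work, as an engineer would, in place of code of your own. Each camera call takes 0.05 s, during which the arm holds its last target. There are 200 camera calls.

## Working session

There is one attempt and no reset: what is moved stays moved. The work goes in short steps, Python scripts to look and compute and a shell command to move; the robot and the scene stay as the last step left them, time stands still between calls to the robot, and variables do not carry over. Pictures are saved under pics/ and viewed, at most 10 in all, crops included, and the job is handed in when it is done.

```bash
mkdir -p pics; ls
python3 - <<'E'
from plant import manip
import cv2,numpy as np
s=manip.state();print(s['time'],s['tool_pos'],s['tool_rot'],s['gripper_width'],manip.grip_point_offset)
for n in ("scene","top"):
    p,d=manip.grab_frame(n);np.savez(f"pics/{n}.npz",p=p,d=d);cv2.imwrite(f"pics/{n}.png",p[:,:,::-1]);m=manip.camera_model(n);print(n,m)
E
```

```text
pics
0.0 [0.22967856 0.58059182 0.23006177] [-3.12436321e-04  1.87292855e-01  9.82303573e-01 -9.89306998e-04] 1.0025863752059911 0.0187
scene {'mtx': array([[437.78964072,   0.        , 253.89279035],
       [  0.        , 437.78964072, 189.91330439],
       [  0.        ,   0.        ,   1.        ]]), 'world_to_cam': array([[-0.863784  , -0.50382551, -0.0060871 ,  0.53518654],
       [-0.37199784,  0.6458272 , -0.66672696,  0.19334474],
       [ 0.33984527, -0.57364369, -0.7452772 ,  1.52488774],
       [ 0.        ,  0.        ,  0.        ,  1.        ]])}
top {'mtx': array([[483.53288469,   0.        , 254.42358976],
       [  0.        , 483.53288469, 187.87112822],
       [  0.        ,   0.        ,   1.        ]]), 'world_to_cam': array([[ 0.36140983, -0.93235101,  0.01022443, -0.09190467],
       [-0.85019055, -0.33402441, -0.40694437,  0.52327795],
       [ 0.3828302 ,  0.13838098, -0.91339572,  1.71778261],
       [ 0.        ,  0.        ,  0.        ,  1.        ]])}
```

View pics/top.png

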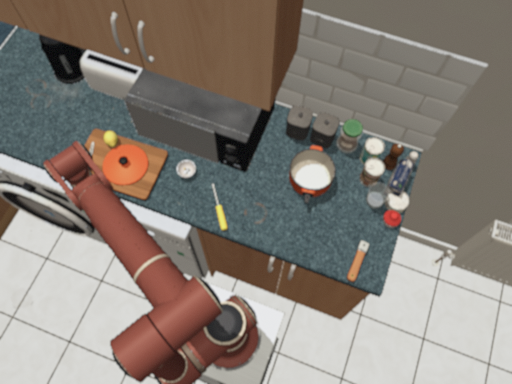

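View pics/scene.png

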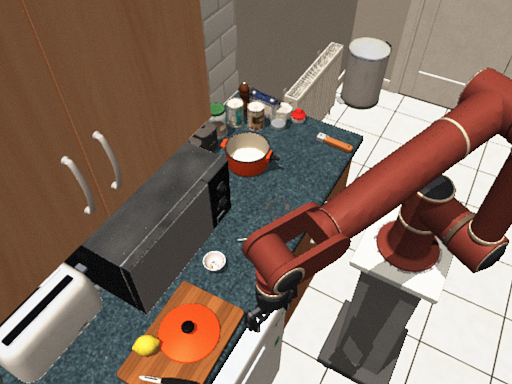

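The top view shows the pan at about (312,172) with its tang pointing down to (308,207), and the handle at (358,260) with its ferrule up at (364,244). The screwdriver is at (220,210). The scene view shows the same layout, with the handle's ferrule towards the canisters.

```bash
cat > h.py <<'E'
import numpy as np,cv2
def ray(m,u,v,z):
    W=np.linalg.inv(m['world_to_cam']);d=W[:3,:3]@np.linalg.inv(m['mtx'])@[u,v,1];o=W[:3,3]
    return o+d*(z-o[2])/d[2]
def unproj(m,d):
    v,u=np.indices(d.shape);K=m['mtx'];c=np.stack([(u-K[0,2])/K[0,0]*d,(v-K[1,2])/K[1,1]*d,d],-1)
    W=np.linalg.inv(m['world_to_cam']);return c@W[:3,:3].T+W[:3,3]
def proj(m,p):
    c=m['world_to_cam']@np.append(p,1);q=m['mtx']@c[:3];return q[:2]/q[2]
E
python3 - <<'E'
from plant import manip
from h import *
for n in("top","scene"):
    z=np.load(f'pics/{n}.npz');p,d=z['p'],z['d'];m=manip.camera_model(n);P=unproj(m,d)
    hsv=cv2.cvtColor(p,cv2.COLOR_RGB2HSV)
    u0,v0,u1,v1=(335,232,380,290) if n=="top" else (308,125,360,160)
    R=np.zeros(d.shape,bool);R[v0:v1,u0:u1]=1
    M=R&(P[...,2]>.012)&(P[...,2]<.06)&(d>0)
    q=P[M];c=q.mean(0);w,V=np.linalg.eigh(np.cov(q[:,:2].T));a=V[:,1]
    t=(q[:,:2]-c[:2])@a;print(n,'handle',len(q),c,np.degrees(np.arctan2(a[1],a[0])),t.min(),t.max(),np.median(q[:,2]))
    mid=c[:2]+a*(t.min()+t.max())/2;print(' mid',mid)
    O=R&(hsv[...,0]<20)&(hsv[...,1]>120)&(P[...,2]>.012)
    print(' wood centroid',P[O].mean(0))
    # pan rim
    R[:]=0
    u0,v0,u1,v1=(280,140,345,215) if n=="top" else (210,125,285,185)
    R[v0:v1,u0:u1]=1
    M=R&(P[...,2]>.084)&(P[...,2]<.098)
    q=P[M][:,:2].astype(np.float32);(cx,cy),r=cv2.minEnclosingCircle(q);print(' pan',len(q),cx,cy,r)
    D=R&(P[...,2]>.05)&(P[...,2]<.1)
    q=P[D];rr=np.hypot(q[:,0]-cx,q[:,1]-cy);k=(rr>.106)&(rr<.16);q=q[k];rr=rr[k]
    for a,b in zip(q,rr): print('  ',a.round(3),round(b,3),round(np.degrees(np.arctan2(a[1]-cy,a[0]-cx)),1))
E
```

```text
top handle 363 [ 0.42330568 -0.34772021  0.02448392] 175.80363712261232 -0.1310618542679696 0.0806434143599295 0.024530496661895995
 mid [ 0.44844732 -0.3495649 ]
 wood centroid [ 0.38935274 -0.34372859  0.0539944 ]
 pan 257 0.6819117665290833 -0.07271114736795425 0.11314350366592407
   [ 0.79  -0.038  0.089] 0.113 17.6
   [ 0.798 -0.041  0.077] 0.12 15.1
   [ 0.785 -0.036  0.086] 0.11 19.5
   [ 0.792 -0.039  0.077] 0.115 17.0
   [ 0.791 -0.043  0.081] 0.114 15.1
   [ 0.788 -0.047  0.09 ] 0.109 13.5
   [ 0.793 -0.051  0.083] 0.114 11.2
   [ 0.8   -0.054  0.073] 0.12 9.0
   [ 0.801 -0.058  0.075] 0.12 7.2
   [ 0.797 -0.062  0.084] 0.116 5.3
   [ 0.786 -0.037  0.078] 0.11 19.1
   [ 0.784 -0.041  0.083] 0.107 17.2
   [ 0.787 -0.045  0.081] 0.109 15.0
   [ 0.79  -0.052  0.08 ] 0.11 10.8
   [ 0.791 -0.056  0.082] 0.11 8.8
   [ 0.792 -0.06   0.082] 0.111 6.8
   [ 0.798 -0.063  0.074] 0.117 4.8
   [ 0.797 -0.067  0.079] 0.115 2.9
   [ 0.795 -0.071  0.085] 0.113 0.9
   [ 0.803 -0.074  0.074] 0.121 -0.7
   [ 0.787 -0.049  0.076] 0.107 12.5
   [ 0.786 -0.053  0.08 ] 0.106 10.5
   [ 0.788 -0.05
[... 13790 characters left out ...]
1   0.069] 0.112 147.9
   [ 0.629 -0.017  0.062] 0.108 151.4
   [ 0.625 -0.019  0.062] 0.11 153.1
   [ 0.623 -0.023  0.06 ] 0.111 155.3
   [ 0.615 -0.017  0.069] 0.121 154.3
   [ 0.617 -0.027  0.059] 0.115 158.7
   [ 0.614 -0.031  0.057] 0.116 160.7
   [ 0.611 -0.041  0.05 ] 0.116 166.0
   [ 0.642 -0.001  0.064] 0.107 140.3
   [ 0.637 -0.008  0.06 ] 0.106 145.0
   [ 0.629 -0.011  0.062] 0.111 148.2
   [ 0.628 -0.016  0.058] 0.11 150.9
   [ 0.623 -0.022  0.055] 0.112 155.1
   [ 0.62  -0.026  0.053] 0.112 157.4
   [0.647 0.004 0.06 ] 0.106 136.0
   [ 0.638 -0.003  0.059] 0.108 142.2
   [ 0.63  -0.012  0.055] 0.11 148.6
   [ 0.638 -0.002  0.054] 0.109 141.9
   [ 0.634 -0.004  0.055] 0.111 143.8
```

```bash
cat >> h.py <<'E'
from scipy.spatial.transform import Rotation as Ro
def rel(target,ang=None):
    "TCP shift in tool cm to world target, and turn so tool x points at ang deg"
    from plant import manip
    s=manip.state();R=Ro.from_quat(np.roll(s['tool_rot'],-1)).as_matrix();dp=np.array(target)-s['tool_pos']
    a=np.degrees(np.arctan2(R[1,0],R[0,0]))
    print('t',s['time'],'pos',np.round(s['tool_pos'],4),'xang',round(a,2),'shift cm',np.round(R.T@dp*100,2),'turn',None if ang is None else round(-np.radians((ang-a+180)%360-180),4),'tilt',np.round(R[2],4),'F',np.round(s['contact_force'],2),'w',round(s['gripper_width'],3),'g',s['grasp_force'])
E
python3 -m crank '[{"x":-4.6,"y":-1.7,"turn":-0.1},{"x":-4.6,"y":-1.7,"turn":-0.1},{"x":-4.3,"y":-2.2,"turn":-0.1},{"x":-2,"y":-4.5},{"x":-1,"y":-4.8}]' 100; python3 -c "
from h import *;rel((.40,-.343,.18),176)"
```

```text
t 0.1 pos [0.2297 0.5807 0.2302] xang 158.41 shift cm [-49.82 -79.61   5.15] turn -0.307 tilt [ 2.0e-04 -1.8e-03 -1.0e+00] F [0.8  0.3  0.59] w 1.0 g 0.0schema error: expected keys x, y, z, turn
```

```bash
python3 -m crank '[{"x":-4.6,"y":-1.7,"z":0,"turn":-0.1},{"x":-4.6,"y":-1.7,"z":0,"turn":-0.1},{"x":-4.3,"y":-2.2,"z":0,"turn":-0.1},{"x":-2,"y":-4.5,"z":0,"turn":0},{"x":-1,"y":-4.8,"z":0,"turn":0}]' 100; python3 -c "
from h import *;rel((.40,-.343,.18),176)"
```

```text
time: 0.6
tool_pos: [0.3686, 0.3934, 0.2306]
tool_rot: [-0.0, 0.039, 0.999, -0.0]
contact_force: [0.5, -0.1, -0.6]
gripper_width: 1.003
grasp_force: 0.0
t 0.6 pos [0.3686 0.3934 0.2306] xang 175.56 shift cm [ -8.84 -73.17   5.13] turn -0.0077 tilt [ 4.e-04 -1.e-03 -1.e+00] F [ 0.5  -0.13 -0.6 ] w 1.003 g 0.0
```

```bash
python3 -m crank '[{"x":-1,"y":-4.9,"z":0,"turn":0},{"x":-1,"y":-4.9,"z":0,"turn":0},{"x":-1,"y":-4.9,"z":0,"turn":0},{"x":0,"y":-4.9,"z":0,"turn":0},{"x":0,"y":-4.9,"z":0,"turn":0}]' &&  python3 -m crank '[{"x":0,"y":-4.9,"z":0,"turn":0},{"x":0,"y":-4.9,"z":0,"turn":0},{"x":0,"y":-4.9,"z":0,"turn":0},{"x":0,"y":-4.9,"z":0,"turn":0},{"x":0,"y":-4.9,"z":0,"turn":0}]';python3 -m crank '[{"x":0,"y":-4.9,"z":0,"turn":0},{"x":0,"y":-4.9,"z":0,"turn":0},{"x":0,"y":-4.9,"z":0,"turn":0},{"x":0,"y":-3,"z":0,"turn":0},{"x":0,"y":0,"z":0,"turn":0}]'
python3 - <<'E'
from h import *;rel((.425,-.343,.18),176)
from plant import manip
m=manip.camera_model('wrist');p,d=manip.grab_frame('wrist');cv2.imwrite('pics/w1.png',p[:,:,::-1]);np.savez('pics/w1.npz',p=p,d=d,**m)
print(m)
E
```

```text
time: 1.1
tool_pos: [0.3778, 0.1469, 0.2308]
tool_rot: [-0.0, 0.038, 0.999, -0.0]
contact_force: [0.2, -0.9, 0.3]
gripper_width: 1.002
grasp_force: 0.0
time: 1.6
tool_pos: [0.3588, -0.0973, 0.2311]
tool_rot: [0.0, 0.038, 0.999, -0.0]
contact_force: [1.0, -0.4, -0.2]
gripper_width: 1.0
grasp_force: 0.0
time: 2.1
tool_pos: [0.345, -0.2748, 0.2307]
tool_rot: [-0.001, 0.041, 0.999, 0.0]
contact_force: [0.2, -0.1, -0.1]
gripper_width: 0.998
grasp_force: 0.0
t 2.1 pos [ 0.345  -0.2748  0.2307] xang 175.31 shift cm [-8.54 -6.15  5.05] turn -0.012 tilt [ 1.4e-03  4.0e-04 -1.0e+00] F [ 0.17 -0.12 -0.14] w 0.998 g 0.0
{'mtx': array([[320.31315736,   0.        , 253.777096  ],
       [  0.        , 320.31315736, 191.78658975],
       [  0.        ,   0.        ,   1.        ]]), 'world_to_cam': array([[ 8.15172196e-02,  9.96671473e-01, -9.58243314e-04,
         2.46362982e-01],
       [ 9.58935097e-01, -7.81686530e-02,  2.72641048e-01,
        -3.86388970e-01],
       [ 2.71658650e-01, -2.31438334e-02, -9.62115347e-01,
         2.78526949e-01],
       [ 0.00000000e+00,  0.00000000e+00,  0.00000000e+00,
         1.00000000e+00]])}
```

View pics/w1.png

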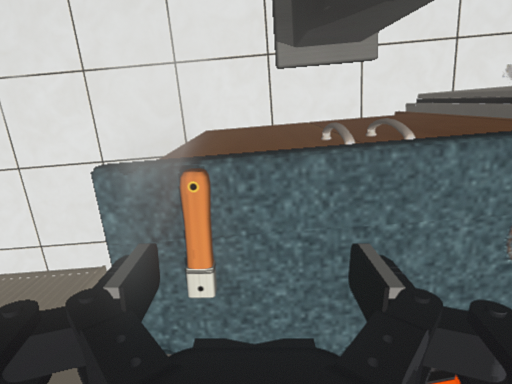

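The wrist view shows the handle with its brass eye at (193,186), the screw hole at (201,289) and the rim at (202,297). I'll measure it, then turn the gripper half round so the camera faces the ferrule.

Run:
```python
from h import *
from plant import manip
m=dict(np.load('pics/w1.npz'));p,d=m['p'],m['d'];P=unproj(m,d)
M=(P[...,2]>.013)&(P[...,2]<.04)&(d>0);M[:160]=0;M[310:]=0;M[:,:170]=0;M[:,230:]=0
pts=np.argwhere(M)[:,::-1]
q=np.array([ray(m,u,v,.02)[:2] for u,v in pts]).astype(np.float32)
r=cv2.minAreaRect(q);print(r,len(q),np.median(P[M][:,2]))
for n,u,v in(('eye',193.5,187),('hole',201,289)):print(n,ray(m,u,v,.026))
print(manip.state()['joint_pos'])
```

```text
((0.42409825325012207, -0.34950172901153564), (0.035711050033569336, 0.16368922591209412), 85.71746826171875) 3452 0.025514611968942752
eye [ 0.36183905 -0.34468665  0.026     ]
hole [ 0.49189953 -0.35274368  0.026     ]
[-8.38521463e-01 -4.13705774e-01  2.02170461e+00  1.61027973e-04
  1.53558971e+00 -2.32925982e+00]
```

```bash
python3 -m crank '[{"x":0,"y":0,"z":0,"turn":0.149},{"x":0,"y":0,"z":0,"turn":0.149},{"x":0,"y":0,"z":0,"turn":0.149},{"x":0,"y":0,"z":0,"turn":0.149},{"x":0,"y":0,"z":0,"turn":0.149}]' >/dev/null; python3 -m crank '[{"x":0,"y":0,"z":0,"turn":0.149},{"x":0,"y":0,"z":0,"turn":0.149},{"x":0,"y":0,"z":0,"turn":0.149},{"x":0,"y":0,"z":0,"turn":0.149},{"x":0,"y":0,"z":0,"turn":0.149}]' >/dev/null; python3 -m crank '[{"x":0,"y":0,"z":0,"turn":0.149},{"x":0,"y":0,"z":0,"turn":0.149},{"x":0,"y":0,"z":0,"turn":0.149},{"x":0,"y":0,"z":0,"turn":0.149},{"x":0,"y":0,"z":0,"turn":0.149}]' >/dev/null; python3 -m crank '[{"x":0,"y":0,"z":0,"turn":0.149},{"x":0,"y":0,"z":0,"turn":0.149},{"x":0,"y":0,"z":0,"turn":0.149},{"x":0,"y":0,"z":0,"turn":0.149},{"x":0,"y":0,"z":0,"turn":0.149}]' ; python3 -m crank '[{"x":0,"y":0,"z":0,"turn":0.14},{"x":0,"y":0,"z":0,"turn":0}]' >/dev/null;python3 -c "
from h import *;rel((.420,-.348,.10),-4)"
```

```text
time: 4.15
tool_pos: [0.3463, -0.2705, 0.231]
tool_rot: [-0.0, 0.999, 0.04, -0.0]
contact_force: [0.2, -1.1, 0.5]
gripper_width: 1.0
grasp_force: 0.0
t 4.35 pos [ 0.3462 -0.2707  0.231 ] xang -3.04 shift cm [ 7.78  7.34 13.09] turn 0.0167 tilt [-2.e-04 -6.e-04 -1.e+00] F [ 0.32 -0.37  0.54] w 1.0 g 0.0
```

```bash
python3 -m crank '[{"x":2.6,"y":2.45,"z":3,"turn":0.017},{"x":2.6,"y":2.45,"z":3,"turn":0},{"x":2.6,"y":2.45,"z":3,"turn":0},{"x":0,"y":0,"z":3,"turn":0},{"x":0,"y":0,"z":0,"turn":0}]'
python3 - <<'E'
from h import *;rel((.420,-.348,.005),-4)
from plant import manip
m=manip.camera_model('wrist');p,d=manip.grab_frame('wrist');cv2.imwrite('pics/w2.png',p[:,:,::-1]);np.savez('pics/w2.npz',p=p,d=d,**m)
E
```

```text
time: 4.85
tool_pos: [0.417, -0.3473, 0.1057]
tool_rot: [-0.004, 0.999, -0.034, -0.004]
contact_force: [-0.7, -0.1, -0.4]
gripper_width: 1.003
grasp_force: 0.0
t 4.85 pos [ 0.417  -0.3473  0.1057] xang -3.93 shift cm [ 0.39  0.13 10.06] turn 0.0012 tilt [-0.008  -0.0079 -0.9999] F [-0.65 -0.13 -0.35] w 1.003 g 0.0
```

View pics/w2.png

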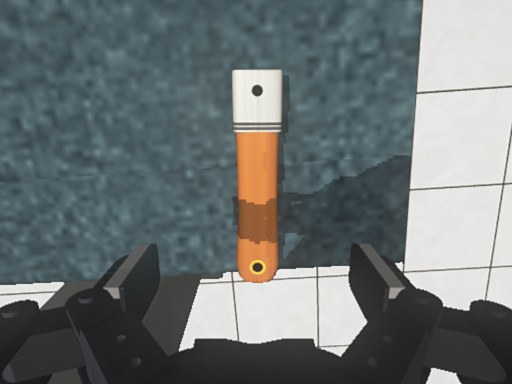

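The handle is centred under the gripper: eye at (257,267), hole at (257,91), rim at row 70.

Run:
```python
from h import *
m=dict(np.load('pics/w2.npz'))
e=ray(m,257.5,267.5,.026);h=ray(m,257,91,.026);a=np.arctan2(*(h-e)[:2][::-1]);print(e,h,np.degrees(a))
g=h[:2]-.072*np.array([np.cos(a),np.sin(a)]);print('grip',g);rel((*g,.003),np.degrees(a))
```

```text
[ 0.35997621 -0.34616955  0.026     ] [ 0.4904172  -0.35435464  0.026     ] -3.5905667364848064
grip [ 0.41855854 -0.34984555]
t 4.9 pos [ 0.4179 -0.3484  0.1087] xang -3.96 shift cm [ 0.13  0.19 10.56] turn -0.0065 tilt [-0.0046 -0.0046 -1.    ] F [ 0.92 -0.05  1.25] w 1.002 g 0.0
```

```bash
python3 -m crank '[{"x":0.1,"y":0.1,"z":3,"turn":-0.006},{"x":0,"y":0,"z":3,"turn":0},{"x":0,"y":0,"z":2.5,"turn":0},{"x":0,"y":0,"z":1.5,"turn":0},{"x":0,"y":0,"z":0,"turn":0}]' ; python3 -c "
from h import *;rel((.4186,-.3498,.003),-3.6)"
```

```text
time: 5.4
tool_pos: [0.4194, -0.3506, 0.0109]
tool_rot: [-0.001, 0.999, -0.032, -0.001]
contact_force: [-0.3, -0.1, -0.4]
gripper_width: 1.002
grasp_force: 0.0
t 5.4 pos [ 0.4194 -0.3506  0.0109] xang -3.72 shift cm [-0.08 -0.08  0.79] turn -0.0021 tilt [-0.0013 -0.0013 -1.    ] F [-0.29 -0.13 -0.45] w 1.002 g 0.0
```

```bash
python3 -m crank '[{"x":0,"y":0,"z":0.65,"turn":0},{"x":0,"y":0,"z":0,"turn":0}]'; python3 -m crank '[{"x":0,"y":0,"z":0,"turn":0},{"x":0,"y":0,"z":0,"turn":0},{"x":0,"y":0,"z":0,"turn":0},{"x":0,"y":0,"z":0,"turn":0},{"x":0,"y":0,"z":0,"turn":0}]' 0;python3 -m crank '[{"x":0,"y":0,"z":0,"turn":0},{"x":0,"y":0,"z":0,"turn":0},{"x":0,"y":0,"z":0,"turn":0},{"x":0,"y":0,"z":0,"turn":0},{"x":0,"y":0,"z":0,"turn":0}]'
```

```text
time: 5.6
tool_pos: [0.4205, -0.3522, 0.006]
tool_rot: [0.001, 0.999, -0.033, 0.001]
contact_force: [-0.0, -0.1, -0.0]
gripper_width: 0.999
grasp_force: 0.0
time: 6.1
tool_pos: [0.4203, -0.3521, 0.0054]
tool_rot: [0.0, 0.999, -0.033, 0.0]
contact_force: [-0.0, -0.0, 4.3]
gripper_width: 0.336
grasp_force: 61.1
time: 6.6
tool_pos: [0.4203, -0.3521, 0.0054]
tool_rot: [0.0, 0.999, -0.033, 0.0]
contact_force: [-0.8, 0.3, 5.4]
gripper_width: 0.345
grasp_force: 61.2
```

```bash
python3 -m crank '[{"x":0,"y":0,"z":-2,"turn":0},{"x":0,"y":0,"z":-4,"turn":0},{"x":0,"y":0,"z":-4,"turn":0},{"x":0,"y":-2,"z":-4,"turn":0},{"x":0,"y":-3,"z":-4,"turn":0}]'; python3 -m crank '[{"x":0,"y":-3.5,"z":-3,"turn":0},{"x":0,"y":-3.5,"z":-3,"turn":0},{"x":0,"y":-3.5,"z":0,"turn":0},{"x":0,"y":-3.5,"z":0,"turn":0},{"x":0,"y":-3.5,"z":0,"turn":-0.12}]';python3 -m crank '[{"x":0,"y":0,"z":0,"turn":-0.12},{"x":0,"y":0,"z":0,"turn":0},{"x":0,"y":0,"z":0,"turn":0}]'
python3 - <<'E'
from h import *;rel((.437,-.116,.25),10)
from plant import manip
m=manip.camera_model('wrist');p,d=manip.grab_frame('wrist');cv2.imwrite('pics/w3.png',p[:,:,::-1]);np.savez('pics/w3.npz',p=p,d=d,**m)
E
```

```text
time: 7.1
tool_pos: [0.4223, -0.3015, 0.1849]
tool_rot: [-0.001, 0.999, -0.034, -0.001]
contact_force: [0.6, 0.2, -0.8]
gripper_width: 0.333
grasp_force: 60.5
time: 7.6
tool_pos: [0.4341, -0.1256, 0.2436]
tool_rot: [-0.0, 1.0, 0.028, -0.001]
contact_force: [0.4, 0.3, -1.2]
gripper_width: 0.338
grasp_force: 60.5
time: 7.9
tool_pos: [0.4343, -0.1271, 0.2438]
tool_rot: [-0.0, 0.996, 0.085, -0.001]
contact_force: [0.2, -0.4, -1.7]
gripper_width: 0.337
grasp_force: 60.5
t 7.9 pos [ 0.4343 -0.1271  0.2438] xang 9.81 shift cm [ 0.45 -1.05 -0.62] turn -0.0033 tilt [-1.5e-03 -8.0e-04 -1.0e+00] F [ 0.21 -0.45 -1.75] w 0.337 g 60.51621079444885
```

View pics/w3.png

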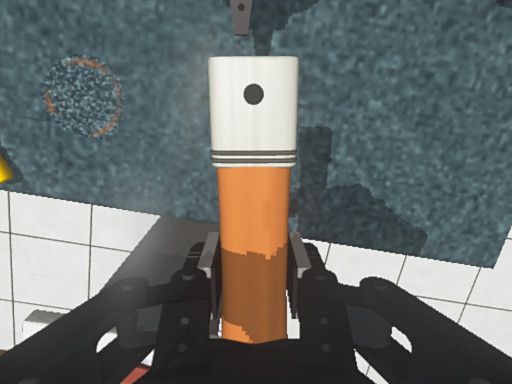

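The handle is held straight, with its rim centred at (253,57) and hole at (253,94). The tang tip is at (241,34), at the top edge, and the screwdriver's yellow handle is at the left edge. I'll back off 6 cm to see the bracket.

```bash
python3 -m crank '[{"x":-3,"y":0,"z":0,"turn":0},{"x":-3,"y":0,"z":0,"turn":0},{"x":0,"y":0,"z":-2,"turn":0},{"x":0,"y":0,"z":0,"turn":0},{"x":0,"y":0,"z":0,"turn":0}]'
python3 - <<'E'
from h import *;rel((.437,-.116,.25),10)
from plant import manip
m=manip.camera_model('wrist');p,d=manip.grab_frame('wrist');np.savez('pics/w4.npz',p=p,d=d,**m)
c=p[0:150,150:350,::-1];cv2.imwrite('pics/w4.png',cv2.resize(c,None,fx=4,fy=4,interpolation=cv2.INTER_NEAREST))
E
```

```text
time: 8.45
tool_pos: [0.376, -0.1382, 0.2651]
tool_rot: [0.0, 0.996, 0.086, 0.001]
contact_force: [0.1, 0.6, -0.9]
gripper_width: 0.338
grasp_force: 60.5
t 8.45 pos [ 0.376  -0.1382  0.2651] xang 9.85 shift cm [ 6.39 -1.14  1.52] turn -0.0027 tilt [ 1.e-03  8.e-04 -1.e+00] F [ 0.09  0.63 -0.94] w 0.338 g 60.52355647087097
```

View pics/w4.png

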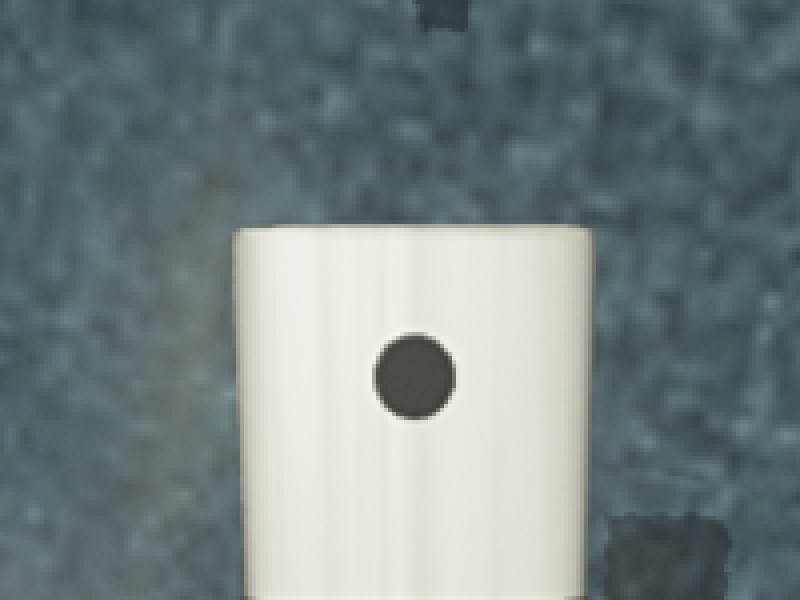

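I backed off the wrong way: the tang tip is leaving at the top (261,3). I'll go forward and sideways, above pan height, to see the tang, bracket and pan beside the handle.

```bash
python3 -m crank '[{"x":4,"y":2.5,"z":0,"turn":0},{"x":4,"y":2.5,"z":0,"turn":0},{"x":4,"y":0,"z":0,"turn":0},{"x":0,"y":0,"z":0,"turn":0},{"x":0,"y":0,"z":0,"turn":0}]'
python3 - <<'E'
from h import *;rel((.437,-.116,.25),10)
from plant import manip
m=manip.camera_model('wrist');p,d=manip.grab_frame('wrist');np.savez('pics/w5.npz',p=p,d=d,**m)
c=p[0:240,100:420,::-1];cv2.imwrite('pics/w5.png',cv2.resize(c,None,fx=2.5,fy=2.5))
E
```

```text
time: 9.0
tool_pos: [0.5028, -0.1657, 0.2629]
tool_rot: [-0.001, 0.996, 0.087, -0.002]
contact_force: [-0.8, -1.4, -1.7]
gripper_width: 0.336
grasp_force: 60.5
t 9.0 pos [ 0.5028 -0.1657  0.2629] xang 10.01 shift cm [-5.61 -6.03  1.32] turn 0.0001 tilt [-0.0032 -0.002  -1.    ] F [-0.81 -1.37 -1.68] w 0.336 g 60.49121975898743
```

View pics/w5.png

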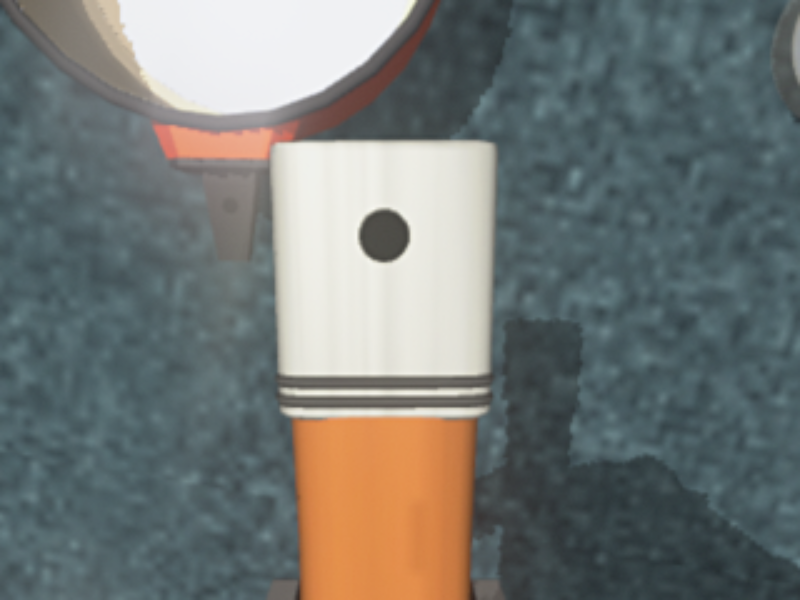

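Crop scale is 2.5x with offset (100,0). The tang tip is at crop (235,260), the tang's hole at (230,205) and the bracket's lower edge around row 162. The ferrule hole is at (384,236) and the rim at row 142. Now the numbers.

Run:
```python
from h import *
from plant import manip
m=dict(np.load('pics/w5.npz'));p,d=m['p'].astype(int),m['d'];P=unproj(m,d)
rows=[]
for v in range(71,103):
    r=p[v,175:212];k=np.where((r[:,2]-r[:,0])<14)[0]+175
    k=k[(k<208)]
    dd=P[v,k,2]; rows.append((v,k.min(),k.max(),len(k),round(float(np.median(dd)),4)))
for r in rows[::3]:print(*r)
rows=np.array(rows)
E=[]
for v,a,b,_,_ in rows:
    if 74<=v<=100:
        z=.0753-.0023*(v-82)/(102-82); L=ray(m,a-.5,v,z);Rr=ray(m,b+.5,v,z);E.append((L+Rr)/2)
E=np.array(E);k=np.polyfit(E[:,0],E[:,1],1);print('midline yaw',np.degrees(np.arctan(k[0])),np.std(E[:,1]-np.polyval(k,E[:,0])))
for n,u,v,z in(('thole',100+230/2.5,205/2.5,.0753),('tip',194,104,.073),('brL',100+166/2.5,158.5/2.5,.087),('brM',100+265/2.5,163/2.5,.087)):print(n,ray(m,u,v,z))
s=manip.state()
R=Ro.from_quat(np.roll(s['tool_rot'],-1)).as_matrix();t=np.array(s['tool_pos'])
H=(P[...,2]>t[2]+.01)&(d>0)&(np.indices(d.shape)[0]>55)&(np.indices(d.shape)[0]<150)
print('handle top z-TCP',np.median(P[H][:,2])-t[2])
for n,u,v in(('hole',100+384.5/2.5,235.5/2.5),('rimL',100+272/2.5,144/2.5),('rimR',100+495/2.5,144/2.5),('ferL',100+279/2.5,385/2.5),('ferR',100+490/2.5,385/2.5)):
    w=ray(m,u-.2,v-.2,t[2]+.0206 if n=='hole' else t[2]+.0076);print(n,w,'tool mm',(R.T@(w-t)*1000).round(2))
rel(t,10)
```

```text
71 175 207 33 0.0755
74 175 207 33 0.0753
77 175 207 33 0.0751
80 175 207 33 0.0747
83 175 207 33 0.0744
86 175 207 33 0.073
89 175 207 33 0.0731
92 175 207 33 0.0659
95 175 207 32 0.0359
98 182 207 26 0.0731
101 180 205 26 0.0365
midline yaw 8.035961613971981 0.0008695488697770511
thole [ 0.57590325 -0.09149504  0.0753    ]
tip [ 0.55554619 -0.0955585   0.073     ]
brL [ 0.58783674 -0.06833808  0.087     ]
brM [ 0.59267707 -0.10472697  0.087     ]
handle top z-TCP 0.019697416716958793
hole [ 0.57245195 -0.15346337  0.28414039] tool mm [ 7.120e+01  3.000e-02 -2.076e+01]
rimL [ 0.58300866 -0.13378851  0.27114039] tool mm [ 85.04 -17.5   -7.77]
rimR [ 0.5890466  -0.16799203  0.27114039] tool mm [85.06 17.23 -7.81]
ferL [ 0.54574646 -0.14006408  0.27114039] tool mm [ 47.25 -17.78  -7.68]
ferR [ 0.55194905 -0.17515454  0.27114039] tool mm [47.28 17.86 -7.73]
t 9.05 pos [ 0.5023 -0.1658  0.2635] xang 9.98 shift cm [0. 0. 0.] turn -0.0004 tilt [-0.0022 -0.0013 -1.    ] F [-0.76  0.44 -0.75] w 0.335 g 60.49130916595459
```

Run:
```python
from h import *
m=dict(np.load('pics/w5.npz'));d=m['d'];P=unproj(m,d)
M=(P[...,2]>.06)&(P[...,2]<.085)&(d>0);M[:,:174]=0;M[:,207:]=0;M[:68]=0;M[110:]=0
E=[]
for v in range(68,108):
    k=np.where(M[v])[0]
    if len(k) and len(k)<26:
        z=np.median(P[v,k,2]);c=(k.min()+k.max())/2;w=ray(m,c,v,.075-.0025*(v-82)/20)
        print(v,k.min(),k.max(),len(k),round(float(z),4),w.round(4)); E.append(w)
E=np.array(E)
E=E[(E[:,0]<.579)&(E[:,0]>.557)];k=np.polyfit(E[:,0],E[:,1],1);print('yaw',np.degrees(np.arctan(k[0])),'y at .575',np.polyval(k,.575))
# pan rim circle: points z>.085 in picture (outer edge), fit
Q=P[(P[...,2]>.086)&(P[...,2]<.1)&(d>0)]
print(len(Q),Q[:,2].max())
top=manip=None
```

```text
69 181 203 22 0.0757 [ 0.5877 -0.0903  0.0766]
70 181 203 23 0.0758 [ 0.5868 -0.0904  0.0765]
71 181 203 23 0.0758 [ 0.5859 -0.0905  0.0764]
72 181 203 23 0.0756 [ 0.585  -0.0906  0.0762]
73 181 203 23 0.076 [ 0.5841 -0.0907  0.0761]
74 181 203 23 0.0758 [ 0.5832 -0.0907  0.076 ]
75 181 203 23 0.0756 [ 0.5823 -0.0908  0.0759]
76 182 203 22 0.0756 [ 0.5815 -0.0914  0.0757]
77 182 202 21 0.0755 [ 0.5805 -0.091   0.0756]
78 182 202 21 0.0758 [ 0.5796 -0.0911  0.0755]
79 182 202 21 0.0755 [ 0.5787 -0.0912  0.0754]
80 182 202 21 0.0758 [ 0.5777 -0.0913  0.0752]
81 183 202 20 0.0754 [ 0.5769 -0.0918  0.0751]
82 183 202 20 0.0758 [ 0.576  -0.0919  0.075 ]
83 183 202 20 0.0754 [ 0.5751 -0.092   0.0749]
84 183 202 20 0.0753 [ 0.5742 -0.0921  0.0747]
85 183 201 19 0.0744 [ 0.5731 -0.0917  0.0746]
86 184 201 18 0.0744 [ 0.5723 -0.0923  0.0745]
87 184 201 18 0.0742 [ 0.5714 -0.0924  0.0744]
88 184 201 18 0.0745 [ 0.5704 -0.0925  0.0742]
89 184 201 18 0.0746 [ 0.5695 -0.0925  0.0741]
90 184 201 18 0.0741 [ 0.5686 -0.0926  0.074 ]
91 185 201 17 0.0738 [ 0.5677 -0.0932  0.0739]
92 185 201 17 0.074 [ 0.5668 -0.0933  0.0737]
93 185 200 16 0.074 [ 0.5658 -0.0929  0.0736]
94 185 200 16 0.0737 [ 0.5648 -0.093   0.0735]
95 185 200 16 0.074 [ 0.5639 -0.0931  0.0734]
96 186 200 15 0.0734 [ 0.563  -0.0937  0.0732]
97 186 200 15 0.0733 [ 0.5621 -0.0938  0.0731]
98 186 200 15 0.0737 [ 0.5611 -0.0939  0.073 ]
99 186 200 15 0.0734 [ 0.5601 -0.094   0.0729]
100 186 200 15 0.0733 [ 0.5592 -0.0941  0.0727]
101 187 199 13 0.0731 [ 0.5582 -0.0942  0.0726]
102 187 198 12 0.0735 [ 0.5572 -0.0938  0.0725]
103 187 199 13 0.0731 [ 0.5563 -0.0943  0.0724]
yaw 7.578832668837154 y at .575 -0.09187403713599335
2107 0.0958489066390375
```

```bash
python3 -c "
from h import *;rel((.4572,-.1076,.0624),7.6)"; python3 -m crank '[{"x":-2,"y":-2,"z":0,"turn":0.042},{"x":-2,"y":-2,"z":3,"turn":0},{"x":0,"y":-2,"z":4,"turn":0},{"x":0,"y":-0.5,"z":4,"turn":0},{"x":0,"y":0,"z":4,"turn":0}]';python3 -m crank '[{"x":0,"y":0,"z":2,"turn":0},{"x":0,"y":0,"z":0,"turn":0},{"x":0,"y":0,"z":0,"turn":0}]';python3 -c "
from h import *;rel((.4572,-.1076,.0624),7.6)"
```

```text
t 9.05 pos [ 0.5023 -0.1658  0.2635] xang 9.98 shift cm [-3.39 -6.48 20.13] turn 0.0415 tilt [-0.0022 -0.0013 -1.    ] F [-0.76  0.44 -0.75] w 0.335 g 60.49130916595459
time: 9.55
tool_pos: [0.4527, -0.1071, 0.114]
tool_rot: [0.001, 0.998, 0.066, 0.001]
contact_force: [0.9, 0.1, -1.4]
gripper_width: 0.338
grasp_force: 60.5
time: 9.85
tool_pos: [0.4535, -0.108, 0.0956]
tool_rot: [0.0, 0.998, 0.066, 0.0]
contact_force: [0.0, -0.7, -1.3]
gripper_width: 0.339
grasp_force: 60.5
t 9.85 pos [ 0.4535 -0.108   0.0956] xang 7.52 shift cm [0.37 0.01 3.32] turn -0.0013 tilt [ 8.e-04  5.e-04 -1.e+00] F [ 0.04 -0.67 -1.29] w 0.339 g 60.46790599822998
```

Descend the last 33 mm (still clear of the tang), then look through the wrist camera.

```bash
python3 -m crank '[{"x":0,"y":0,"z":1.6,"turn":0},{"x":0,"y":0,"z":1.7,"turn":0},{"x":0,"y":0,"z":0,"turn":0},{"x":0,"y":0,"z":0,"turn":0}]';python3 - <<'E'
from h import *;rel((.4572,-.1076,.0624),7.6)
from plant import manip
m=manip.camera_model('wrist');p,d=manip.grab_frame('wrist');np.savez('pics/w6.npz',p=p,d=d,**m)
c=p[0:160,150:350,::-1];cv2.imwrite('pics/w6.png',cv2.resize(c,None,fx=3.5,fy=3.5))
P=unproj(m,d);s=manip.state();R=Ro.from_quat(np.roll(s['tool_rot'],-1)).as_matrix();T=(P-s['tool_pos'])@R*1000
for v in range(0,150,6):
    k=np.where((P[v,:,2]>.05)&(P[v,:,2]<.1)&(d[v]>0)&(abs(T[v,:,1])<30))[0]
    if len(k):print(v,k.min(),k.max(),'x %.1f yc %.1f/%.1f z %.2f'%(np.median(T[v,k,0]),T[v,k.min(),1],T[v,k.max(),1],P[v,(k.min()+k.max())//2,2]*1000))
E
```

```text
time: 10.25
tool_pos: [0.4546, -0.1083, 0.0637]
tool_rot: [0.001, 0.998, 0.066, 0.001]
contact_force: [0.2, -0.3, -1.2]
gripper_width: 0.337
grasp_force: 60.5
t 10.25 pos [ 0.4546 -0.1083  0.0637] xang 7.54 shift cm [ 0.26 -0.04  0.13] turn -0.001 tilt [ 0.0023  0.0014 -1.    ] F [ 0.21 -0.29 -1.17] w 0.337 g 60.52432894706726
0 234 267 x 103.9 yc -7.3/4.9 z 73.16
6 235 267 x 101.9 yc -7.0/4.9 z 73.74
60 208 298 x 82.0 yc -16.7/16.1 z 85.23
66 208 298 x 80.0 yc -16.5/16.2 z 85.56
72 208 298 x 78.0 yc -16.8/16.2 z 84.88
78 208 298 x 75.9 yc -17.0/16.6 z 85.18
84 209 297 x 73.9 yc -16.3/16.0 z 84.65
90 209 297 x 71.8 yc -16.5/16.1 z 85.03
96 209 297 x 69.7 yc -16.6/16.2 z 84.41
102 209 297 x 67.6 yc -16.8/16.3 z 84.46
108 209 297 x 65.5 yc -17.0/16.6 z 84.78
114 210 296 x 63.3 yc -16.7/15.9 z 84.95
120 210 296 x 61.1 yc -16.8/16.2 z 83.36
126 210 296 x 58.9 yc -16.8/16.2 z 85.85
132 210 296 x 56.7 yc -16.9/16.3 z 84.33
138 211 296 x 54.5 yc -16.6/16.6 z 84.21
144 211 295 x 52.2 yc -16.5/16.1 z 84.26
```

View pics/w6.png

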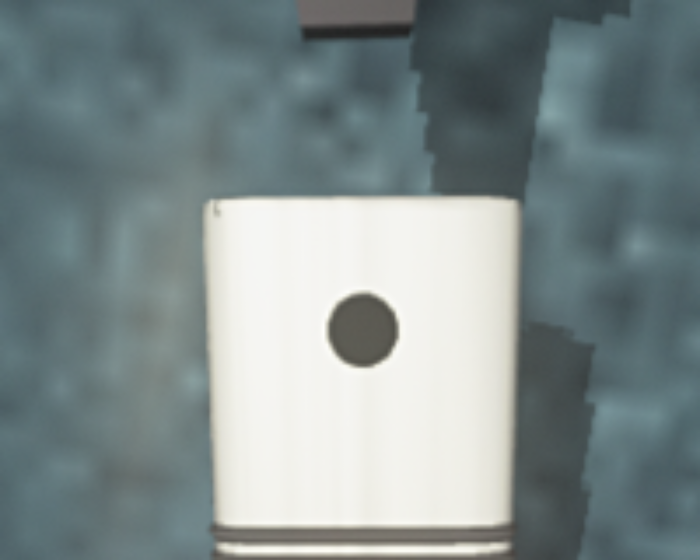

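The tang tip (crop 357,30) sits about 1 mm left of the ferrule axis (crop 363,330), and the handle is about 1.5 mm high. I'll correct both and slide on partway.

```bash
python3 -m crank '[{"x":0,"y":-0.09,"z":0.16,"turn":0},{"x":0.6,"y":0,"z":0,"turn":0},{"x":0.8,"y":0,"z":0,"turn":0},{"x":0.8,"y":0,"z":0,"turn":0},{"x":0,"y":0,"z":0,"turn":0}]';python3 - <<'E'
from h import *;rel((.4572,-.1076,.0624),7.6)
from plant import manip
m=manip.camera_model('wrist');p,d=manip.grab_frame('wrist');np.savez('pics/w7.npz',p=p,d=d,**m)
P=unproj(m,d);s=manip.state();R=Ro.from_quat(np.roll(s['tool_rot'],-1)).as_matrix();T=(P-s['tool_pos'])@R*1000
for v in list(range(0,60,4))+[70,90,110,130,150]:
    k=np.where((P[v,:,2]>.06)&(P[v,:,2]<.1)&(d[v]>0)&(abs(T[v,:,1])<30))[0]
    if len(k):print(v,k.min(),k.max(),'x %.1f yc %.1f/%.1f z %.2f'%(np.median(T[v,k,0]),T[v,k.min(),1],T[v,k.max(),1],np.median(P[v,k,2])*1000))
E
```

```text
time: 10.8
tool_pos: [0.4767, -0.104, 0.0606]
tool_rot: [0.0, 0.998, 0.066, 0.0]
contact_force: [-0.0, -0.6, -0.8]
gripper_width: 0.334
grasp_force: 60.5
t 10.8 pos [ 0.4767 -0.104   0.0606] xang 7.59 shift cm [-1.98  0.1  -0.18] turn -0.0002 tilt [ 9.e-04  4.e-04 -1.e+00] F [-0.01 -0.59 -0.79] w 0.334 g 60.52424669265747
0 228 279 x 103.3 yc -8.8/9.3 z 75.73
4 228 278 x 102.1 yc -8.9/8.9 z 75.63
8 229 278 x 100.9 yc -8.6/9.0 z 75.40
12 230 277 x 99.6 yc -8.2/8.5 z 75.52
16 230 277 x 98.4 yc -8.2/8.6 z 75.00
20 231 276 x 97.1 yc -8.0/8.3 z 74.85
24 232 276 x 95.8 yc -7.6/8.4 z 74.78
28 232 275 x 94.5 yc -7.6/8.0 z 74.67
32 233 275 x 93.2 yc -7.3/8.1 z 74.46
36 234 274 x 91.9 yc -7.0/7.7 z 74.46
40 234 274 x 90.6 yc -6.9/7.8 z 74.36
44 235 273 x 89.2 yc -6.6/7.4 z 74.26
48 236 273 x 87.9 yc -6.3/7.6 z 73.92
52 237 272 x 86.5 yc -5.9/7.1 z 74.04
56 214 294 x 84.3 yc -14.0/14.7 z 80.59
70 208 298 x 79.6 yc -16.4/16.5 z 81.12
90 209 297 x 72.8 yc -16.3/16.3 z 81.28
110 210 296 x 65.7 yc -16.2/16.3 z 80.99
130 210 296 x 58.4 yc -16.6/16.7 z 81.04
150 210 296 x 50.9 yc -17.0/16.7 z 81.28
```

```bash
python3 -m crank '[{"x":0,"y":0.02,"z":-0.15,"turn":-0.008},{"x":0.7,"y":0,"z":0,"turn":0},{"x":0.7,"y":0,"z":0,"turn":0},{"x":0.3,"y":0,"z":0,"turn":0},{"x":0,"y":0,"z":0,"turn":0}]';python3 - <<'E'
from h import *;rel((.4572,-.1076,.0624),7.6)
from plant import manip
m=manip.camera_model('wrist');p,d=manip.grab_frame('wrist');np.savez('pics/w8.npz',p=p,d=d,**m)
P=unproj(m,d);s=manip.state();R=Ro.from_quat(np.roll(s['tool_rot'],-1)).as_matrix();T=(P-s['tool_pos'])@R*1000
for v in list(range(0,60,4))+[70,90,110,130,150]:
    k=np.where((P[v,:,2]>.06)&(P[v,:,2]<.1)&(d[v]>0)&(abs(T[v,:,1])<30))[0]
    if len(k):print(v,k.min(),k.max(),'x %.1f yc %.1f/%.1f z %.2f'%(np.median(T[v,k,0]),T[v,k.min(),1],T[v,k.max(),1],np.median(P[v,k,2])*1000))
E
```

```text
time: 11.35
tool_pos: [0.4928, -0.1018, 0.0618]
tool_rot: [0.0, 0.998, 0.07, 0.0]
contact_force: [-0.3, 0.5, -1.3]
gripper_width: 0.34
grasp_force: 60.5
t 11.35 pos [ 0.4928 -0.1018  0.0618] xang 8.03 shift cm [-3.6   0.07 -0.06] turn 0.0075 tilt [ 1.e-04  1.e-04 -1.e+00] F [-0.25  0.54 -1.29] w 0.34 g 60.52071690559387
0 189 320 x 100.3 yc -21.6/22.7 z 86.78
4 191 317 x 99.1 yc -21.2/22.3 z 87.00
8 193 316 x 98.0 yc -20.5/21.3 z 86.95
12 194 315 x 97.7 yc -20.0/21.2 z 83.05
16 196 312 x 97.7 yc -20.1/21.2 z 77.75
20 198 310 x 97.1 yc -20.5/21.5 z 74.54
24 201 307 x 95.9 yc -20.3/21.5 z 73.97
28 204 282 x 94.2 yc -20.1/10.5 z 76.01
32 228 282 x 92.8 yc -9.2/10.5 z 76.40
36 228 282 x 91.5 yc -9.2/10.5 z 76.13
40 229 281 x 90.2 yc -8.9/10.2 z 75.96
44 230 281 x 88.9 yc -8.5/10.3 z 75.67
48 230 280 x 87.5 yc -8.6/9.9 z 75.82
52 231 279 x 86.1 yc -8.2/9.6 z 75.96
56 214 294 x 84.0 yc -14.1/14.7 z 81.71
70 208 298 x 79.3 yc -16.4/16.4 z 82.31
90 209 297 x 72.5 yc -16.4/16.3 z 82.43
110 210 296 x 65.4 yc -16.2/16.0 z 82.42
130 210 296 x 58.1 yc -16.7/16.4 z 82.43
150 210 296 x 50.6 yc -16.9/16.7 z 82.36
```

Run:
```python
from h import *
m=dict(np.load('pics/w8.npz'));d=m['d'];P=unproj(m,d);yaw=np.radians(8.03)
t=np.array([.4928,-.1018,.0618]);R=np.array([[np.cos(yaw),np.sin(yaw),0],[np.sin(yaw),-np.cos(yaw),0],[0,0,-1]])
T=(P-t)@R*1000
M=(P[...,2]>.056)&(P[...,2]<.084)&(abs(T[...,1])>11.5)&(abs(T[...,1])<20)&(T[...,0]>90)&(T[...,0]<104)&(d>0)
q=T[M];A=np.c_[q[:,1],q[:,2],np.ones(len(q))];c,*_=np.linalg.lstsq(A,q[:,0],rcond=None);r=q[:,0]-A@c
for _ in range(3):
    k=abs(r)<2*r[abs(r)<3].std();c,*_=np.linalg.lstsq(A[k],q[k,0],rcond=None);r=q[:,0]-A@c
print(len(q),k.sum(),c,'face tilt deg',np.degrees(c[:2]),r[k].std())
```

```text
817 801 [ 1.81700959e-02 -2.90750801e-04  9.73123958e+01] face tilt deg [ 1.04106981 -0.01665879] 0.15168511652275884
```

The bracket face is turned 1° further left than the tool and lies about 13 mm ahead. Correcting and closing up.

```bash
python3 -m crank '[{"x":0,"y":0.21,"z":-0.05,"turn":-0.018},{"x":0.4,"y":0,"z":0,"turn":0},{"x":0.4,"y":0,"z":0,"turn":0},{"x":0.2,"y":0,"z":0,"turn":0},{"x":0,"y":0,"z":0,"turn":0}]';python3 - <<'E'
from h import *;rel((.4572,-.1076,.0624),9)
from plant import manip
m=manip.camera_model('wrist');p,d=manip.grab_frame('wrist');np.savez('pics/w9.npz',p=p,d=d,**m)
P=unproj(m,d);s=manip.state();R=Ro.from_quat(np.roll(s['tool_rot'],-1)).as_matrix();T=(P-s['tool_pos'])@R*1000
for v in list(range(20,60,4))+[70,150]:
    k=np.where((P[v,:,2]>.06)&(P[v,:,2]<.1)&(d[v]>0)&(abs(T[v,:,1])<30))[0]
    if len(k):print(v,k.min(),k.max(),'x %.1f yc %.1f/%.1f z %.2f'%(np.median(T[v,k,0]),T[v,k.min(),1],T[v,k.max(),1],np.median(P[v,k,2])*1000))
E
```

```text
time: 11.9
tool_pos: [0.5027, -0.1023, 0.0623]
tool_rot: [0.0, 0.997, 0.079, 0.0]
contact_force: [-0.9, -0.6, -1.4]
gripper_width: 0.333
grasp_force: 60.5
t 11.9 pos [ 0.5027 -0.1023  0.0623] xang 9.05 shift cm [-4.58 -0.2  -0.01] turn 0.0009 tilt [ 2.e-04  1.e-04 -1.e+00] F [-0.93 -0.57 -1.44] w 0.333 g 60.512455701828
20 185 323 x 94.2 yc -23.8/24.1 z 87.92
24 187 321 x 93.0 yc -23.0/23.4 z 87.70
28 189 319 x 91.8 yc -22.4/23.1 z 87.96
32 190 317 x 90.7 yc -22.1/22.1 z 86.97
36 193 315 x 89.5 yc -21.4/22.3 z 86.97
40 194 314 x 88.3 yc -20.7/21.0 z 86.95
44 196 313 x 87.8 yc -20.3/21.1 z 82.20
48 199 309 x 87.6 yc -20.5/21.1 z 74.22
52 203 304 x 86.1 yc -20.7/20.9 z 74.87
56 214 294 x 83.8 yc -14.1/14.4 z 82.34
70 208 298 x 79.1 yc -16.6/16.3 z 82.99
150 210 296 x 50.4 yc -17.0/16.5 z 82.81
```

```bash
python3 -m crank '[{"x":0.2,"y":0.02,"z":0,"turn":0},{"x":0.05,"y":0,"z":0,"turn":0},{"x":0,"y":0,"z":0,"turn":0}]'; python3 -m crank '[{"x":0.05,"y":0,"z":0,"turn":0},{"x":0,"y":0,"z":0,"turn":0},{"x":0,"y":0,"z":0,"turn":0}]'
```

```text
time: 12.25
tool_pos: [0.5049, -0.1022, 0.0622]
tool_rot: [0.0, 0.997, 0.079, 0.0]
contact_force: [-0.7, 0.1, -1.6]
gripper_width: 0.341
grasp_force: 60.5
time: 12.55
tool_pos: [0.5053, -0.1021, 0.0622]
tool_rot: [0.0, 0.997, 0.079, -0.0]
contact_force: [-0.2, 0.3, -1.4]
gripper_width: 0.34
grasp_force: 60.5
```

```bash
for i in 1; do python3 -m crank '[{"x":0.05,"y":0,"z":0,"turn":0},{"x":0,"y":0,"z":0,"turn":0},{"x":0,"y":0,"z":0,"turn":0}]' | grep -E "pos|contact"; done; python3 -m crank '[{"x":0.04,"y":0,"z":0,"turn":0},{"x":0,"y":0,"z":0,"turn":0},{"x":0,"y":0,"z":0,"turn":0}]' | grep -E "pos|contact"
```

```text
tool_pos: [0.5058, -0.102, 0.0622]
contact_force: [0.2, -0.1, -1.4]
tool_pos: [0.5062, -0.1019, 0.0622]
contact_force: [-0.1, 0.2, -0.8]
```

```bash
python3 -m crank '[{"x":0.04,"y":0,"z":0,"turn":0},{"x":0,"y":0,"z":0,"turn":0},{"x":0,"y":0,"z":0,"turn":0}]' | grep -E "pos|contact"; python3 -c "
from plant import manip;import numpy as np;print([manip.state()[k] for k in('contact_force','time')])"
```

```text
tool_pos: [0.5064, -0.1019, 0.0621]
contact_force: [-1.1, -0.9, -1.4]
[array([-1.077568  , -0.92250841, -1.36814021]), 13.45]
```

```bash
python3 -m crank '[{"x":0.04,"y":0,"z":0,"turn":0},{"x":0,"y":0,"z":0,"turn":0},{"x":0,"y":0,"z":0,"turn":0}]' | grep -E "pos|contact"
```

```text
tool_pos: [0.5065, -0.1018, 0.062]
contact_force: [-4.4, -0.4, 1.1]
```

```bash
python3 -m crank '[{"x":0.04,"y":0,"z":0,"turn":0},{"x":0,"y":0,"z":0,"turn":0},{"x":0,"y":0,"z":0,"turn":0},{"x":0,"y":0,"z":0,"turn":0}]' | grep -E "pos|contact"
python3 - <<'E'
from h import *;rel((.4572,-.1076,.0624),9)
from plant import manip
m=manip.camera_model('wrist');p,d=manip.grab_frame('wrist');np.savez('pics/w10.npz',p=p,d=d,**m)
c=p[0:160,150:350,::-1];cv2.imwrite('pics/w10.png',cv2.resize(c,None,fx=3.5,fy=3.5))
print(manip.state()['ft_torque'])
E
```

```text
tool_pos: [0.5065, -0.1018, 0.062]
contact_force: [-6.2, -0.3, 1.5]
t 14.15 pos [ 0.5065 -0.1018  0.062 ] xang 9.04 shift cm [-4.96 -0.2  -0.03] turn 0.0008 tilt [-2.5e-03 -4.0e-04 -1.0e+00] F [-6.18 -0.31  1.54] w 0.334 g 60.965495109558105
[-0.22314983  0.89556808 -0.09170949]
```

View pics/w10.png

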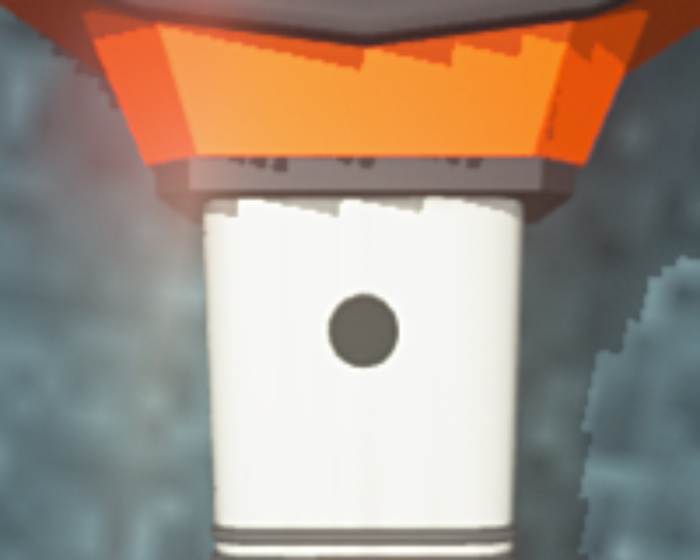

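The ferrule rim (crop row ~200) lies evenly against the bracket face (bottom of the dark block, row ~195). It is centred and square, pushing about 6 N, so I'll ease up to about 10 N.

```bash
python3 -m crank '[{"x":0.04,"y":0,"z":0,"turn":0},{"x":0.03,"y":0,"z":0,"turn":0},{"x":0,"y":0,"z":0,"turn":0},{"x":0,"y":0,"z":0,"turn":0},{"x":0,"y":0,"z":0,"turn":0}]' | grep -E "pos|contact"; python3 -m crank '[{"x":0,"y":0,"z":0,"turn":0},{"x":0,"y":0,"z":0,"turn":0},{"x":0,"y":0,"z":0,"turn":0},{"x":0,"y":0,"z":0,"turn":0},{"x":0,"y":0,"z":0,"turn":0}]'; python3 -c "
from h import *;rel((.4572,-.1076,.0624),9)"
```

```text
tool_pos: [0.5064, -0.1018, 0.0619]
contact_force: [-9.4, -1.7, 3.7]
time: 15.2
tool_pos: [0.5065, -0.1018, 0.0619]
tool_rot: [-0.0, 0.997, 0.079, -0.002]
contact_force: [-8.9, -1.7, 4.1]
gripper_width: 0.339
grasp_force: 61.2
t 15.2 pos [ 0.5065 -0.1018  0.0619] xang 9.05 shift cm [-4.96 -0.2  -0.03] turn 0.0008 tilt [-4.5e-03 -5.0e-04 -1.0e+00] F [-8.89 -1.74  4.13] w 0.339 g 61.19374394416809
```

```bash
python3 -m crank '[{"x":0.02,"y":0,"z":-0.04,"turn":0},{"x":0,"y":0,"z":-0.04,"turn":0},{"x":0,"y":0,"z":0,"turn":0},{"x":0,"y":0,"z":0,"turn":0},{"x":0,"y":0,"z":0,"turn":0}]' | grep -E "pos|contact"; python3 -m crank '[{"x":0,"y":0,"z":0,"turn":0},{"x":0,"y":0,"z":0,"turn":0},{"x":0,"y":0,"z":0,"turn":0},{"x":0,"y":0,"z":0,"turn":0},{"x":0,"y":0,"z":0,"turn":0}]'
python3 - <<'E'
from h import *;rel((.4572,-.1076,.0624),9)
from plant import manip
m=manip.camera_model('wrist');p,d=manip.grab_frame('wrist')
P=unproj(m,d);s=manip.state();R=Ro.from_quat(np.roll(s['tool_rot'],-1)).as_matrix();T=(P-s['tool_pos'])@R*1000
# face bits visible each side of the ferrule, ferrule top slope
M=(P[...,2]>.056)&(P[...,2]<.084)&(abs(T[...,1])>17.6)&(abs(T[...,1])<20)&(T[...,0]>75)&(T[...,0]<92)
for sgn in(-1,1):
    q=T[M&(T[...,1]*sgn>0)];print('face side',sgn,len(q),np.median(q[:,0]))
for v in(62,70,100,140):
    k=np.where((P[v,:,2]>.06)&(P[v,:,2]<.1)&(abs(T[v,:,1])<12))[0];print('top',np.median(T[v,k,0]).round(1),(np.median(P[v,k,2])*1000).round(2))
E
```

```text
tool_pos: [0.5065, -0.1018, 0.0622]
contact_force: [-7.9, -2.2, 1.1]
time: 16.2
tool_pos: [0.5065, -0.1018, 0.0622]
tool_rot: [-0.0, 0.997, 0.079, -0.002]
contact_force: [-8.2, -2.0, 0.2]
gripper_width: 0.334
grasp_force: 60.8
t 16.2 pos [ 0.5065 -0.1018  0.0622] xang 9.03 shift cm [-4.96 -0.2   0.  ] turn 0.0005 tilt [-4.7e-03 -6.0e-04 -1.0e+00] F [-8.18 -1.98  0.19] w 0.334 g 60.813188552856445
face side -1 47 83.7448767435509
face side 1 45 83.75865605843114
top 81.5 82.91
top 78.9 82.85
top 68.6 82.76
top 54.1 83.01
```

Square to within 0.02 mm side to side, and level. The last millimetre of push brings it to about 10 N; then I'll check it holds and that the pan hasn't moved.

```bash
python3 -m crank '[{"x":0.05,"y":0,"z":-0.01,"turn":0},{"x":0,"y":0,"z":0,"turn":0},{"x":0,"y":0,"z":0,"turn":0},{"x":0,"y":0,"z":0,"turn":0},{"x":0,"y":0,"z":0,"turn":0}]' | grep -E "pos|contact"; python3 -m crank '[{"x":0,"y":0,"z":0,"turn":0},{"x":0,"y":0,"z":0,"turn":0},{"x":0,"y":0,"z":0,"turn":0},{"x":0,"y":0,"z":0,"turn":0},{"x":0,"y":0,"z":0,"turn":0}]'
```

```text
tool_pos: [0.5064, -0.1018, 0.0621]
contact_force: [-9.4, -1.6, 2.1]
time: 17.25
tool_pos: [0.5064, -0.1017, 0.0621]
tool_rot: [-0.0, 0.997, 0.079, -0.003]
contact_force: [-10.0, -2.0, 1.3]
gripper_width: 0.339
grasp_force: 60.9
```

```bash
python3 -c "
from plant import manip;print(manip.job_done())"
```

```text
the job is handed in; nothing more can be done
None
```

The handle is on the tang with its ferrule rim square against the bracket. The arm is still gripping it and pushing at about 10 N. The pan did not visibly shift while I pushed, and the job was handed in at about 17 s.

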